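Hold a plunger gauge on the check spot of a handset

TASK

Take the blue plunger gauge out of its stand, pass its tip through the red-ringed eyelet of the sloping cradle and rest it on the red spot of the handset below, square to the sloping face. Press gently until the spring plunger is about half way in (the white band on the stem then stands level with the top of the eyelet), and finish still holding the gauge there, steady; leave the mug, the tape roll and the torch alone.

Things in the scene. Friction and masses are not known exactly. Their poses are not given: they have to be found in the camera images.
- gauge: Loose gauge, about 0.15 kg, upright in the stand. Blue square grip 24 x 24 mm, 70 mm long, with a smaller 5 mm yellow cap on top. Origin: centre of the grip's underside (shoulder); z up the gauge's axis, x and y square to the grip's flat sides; pinch two facing sides about 45 mm above the origin. Below the origin: steel stem, 10 mm diameter, 40 mm long, then a 6 mm plunger, 25 mm long.
- tip (a point): Round red end of the gauge's brass plunger: 65 mm below the gauge's origin on its axis when the plunger is out; moves up the axis when pressed. The stem's white band, 26 to 32 mm below the gauge's origin, has its middle level with the eyelet's top when the tip is on the spot and the plunger 6 mm in.
- plunger (a joint): How far the gauge's plunger is pushed in, in m: 0 out, 0.012 fully in. Spring: about 1.6 N to start it, then 0.4 N per mm (4 N half way in).
- stand: Fixed gauge stand: 90 x 90 mm foot, four thin posts and a 62 x 62 mm aluminium top plate, 10 mm thick, whose upper face is 85 mm above the table, with a 14 mm hole in the middle through which the gauge's stem hangs; the shoulder of the grip rests on the plate. Origin: centre of its underside, z up.
- cradle: Fixed check cradle, base 150 x 140 mm, about 0.10 m high at the most, carrying the sloping bed, the handset and the guide arm. Origin: centre of its underside on the table, z up, x towards its high side.
- bed: The cradle's sloping aluminium bed, 140 x 134 x 8 mm, tilted 20 degrees to face up and towards the cradle's low side (-x of the cradle). Origin: centre of its underside, 35 mm above the table; z points up out of the slope, square to it, x climbs it. The dark grey handset (112 x 58 mm) lies on it, its top face parallel to the bed, 34 mm from the origin along z.
- spot (a point): Centre of the red spot (8 mm, on a 15 mm white disc) on the handset's top face: 34 mm from the bed's origin along the bed's z.
- eyelet (a point): Centre of the upper mouth of the red-ringed eyelet: a 14 mm chamfered through hole in the 30 x 30 x 10 mm end of a fixed guide arm, 30 mm above the spot along the bed's z; its axis is the bed's z through the spot. The arm's underside is 20 mm above the handset; its post, 52 mm off on the bed's +y side, rises 4 mm above the eyelet.
- mug: Loose blue-grey mug, 81 x 113 x 88 mm, a bystander at the left. Origin: centre of its underside.
- tape_1: Loose roll of blue tape, 104 mm across, 24 mm high, lying at the right, a bystander. Origin: centre of its underside.
- torch: Loose black torch, 100 x 25 x 25 mm, lying at the right, a bystander. Origin: centre of its underside.

How it is judged:
On the way, in this order (a step that is already met when the one before it is completed fails the run):
1. the gauge is held in the gripper, its tip clear above the stand (z of tip in the frame of stand above 0.09 m and contact force between gauge and stand below 0.05 N and contact force between the fingers and gauge above 1 N), for 0.1 s.
2. the held gauge's tip has come down through the eyelet, plunger still out (z of tip in the frame of bed between 0.033 and 0.052 m and distance between tip and spot below 0.02 m and value of joint plunger below 0.002 m and contact force between the fingers and gauge above 1 N), for 0.05 s.
At the end, for the whole second after the job is handed in: The gripper still holds the gauge: tip within 6 mm of the spot's centre, gauge within 0.1 rad (about 6 degrees) of square to the sloping face, plunger 3 to 9 mm in, total contact force between gauge and cradle 1 to 12 N, gauge steady and clear of its stand (distance between tip and spot below 0.006 m and angle between the z axis of gauge and the z axis of bed, either way round below 0.1 rad and value of joint plunger between 0.003 and 0.009 m and contact force between gauge and cradle between 1 and 12 N and contact force between the fingers and gauge above 2 N and contact force between gauge and stand below 0.05 N and linear speed of gauge below 0.02 m/s); the arm keeps its last pose, push and grip.
It fails at once if the gauge is rammed against the cradle (over 30 N) (contact force between gauge and cradle above 30 N).
It fails at once if a bystander (mug, tape roll or torch) is moved more than 30 mm (distance of any of mug, tape_1, torch from where it was at the start of the episode above 0.03 m).
It also fails if it takes over 45 s, if anything falls off the work surface, if the arm or the gripper's body presses on something with over 40 N, if the wrist force passes 120 N, or if a joint passes its speed limit or range.

ROBOT

A 6-joint arm with a two-finger parallel gripper is mounted at the origin on a cart in front of the work surface, level with it; the furniture and walls round the work are solid. World frame = base frame: x ahead of the robot, y to its left, z up, the work surface at z = 0. Lengths are in m, angles in rad, forces in N, time in s.
With the tool pointing down it reaches from about 0.425 to 1.125 m from the base axis. Payload 14.9 kg.
Tool frame: the origin (TCP) lies at the very end of the fingers, on their centre line; the grasp point (between the pads) lies bot.pinch_z behind it (bot.pinch_z is the distance from the TCP to the grasp point, in m); z points along the fingers, y is the line along which they close (so a half turn about z gives the same grasp; the last joint's range is limited). The gripper opens to 91 mm and grips with 3 to 60 N. Pads are 32 mm wide; open, the fingers measure 118 mm over their backs; the gripper's body (76 mm by 178 mm) begins 60 mm behind the grasp point.
Start: joints at [-1.346, 0.379, 1.734, -0, 1.028, -0.033], TCP at [0.178, -0.677, 0.214] pointing down, gripper open.
Joint ranges: [-2.77, 2.77], [-0.74, 2.19], [0, 2.66], [-1.06, 4.2], [0.31, 2.87], [-3.08, 3.08]. Speed limits (rad/s): [1.89, 1.89, 2.39, 3.14, 3.14, 3.14].

INTERFACE

Orientations are given as a 3x3 rotation matrix whose columns are the frame's x, y, z axes.
In Python, from cell import bot, cams, job gives the robot as it stands.
- The arm moves only by the shell command python3 -m jog 'ROWS' [FORCE]. ROWS is JSON, a list of rows, each an object of numbers: "x", "y", "z": the shift along the tool's x, y, z in units of 0.3 m (1.0 is 0.3 m); "roll": the turn about the tool's z in units of pi/2 rad (1.0 is pi/2 rad); "claw": the opening, from -1 (shut) to 1 (fully open). In form: [{"x": .., "y": .., "z": .., "roll": .., "claw": ..}, ...]. A call has 1 to 12 rows; each row is the pose to reach, as a shift and turn from the pose commanded when the call began, along the tool's axes at that moment; what a row does not reach only later rows make up. A row lasts 1/10 s, in which the tool goes at most 50 mm and 8.59 degrees, less where a joint would pass 70% of its speed; a pose out of reach is approached as far as the arm can. A call with a number of a shift or a turn outside -1 to 1 is refused whole. A call with a gripper value outside its range is refused whole. The fingers move at their own pace and stop on an object; FORCE is the grip in N (left out, the last holds). Time passes only in rows, so rows that repeat a pose let the fingers close. It gives the time, the measured TCP pose, the force, the opening and the grip force at its end, in the units of the state.
- bot.read_state(): the state, without advancing time (a new reading comes with each control period).
- cams.read_camera(name): name is "scene" or "side" or "wrist"; returns the picture (400x640x3 uint8, blue, green, red); there is no depth.
- cams.camera_info(name): a dict with "fx", "fy", "cx", "cy" (pixels), "view" (4x4, takes a point from world to camera coordinates); the wrist camera has in their place "tool_from_camera" (4x4, takes a point from camera to tool coordinates, whose origin is the TCP and whose axes are the flange's). Camera axes: x right, y down, z forward; pixel columns grow to the right and rows downward; lengths in m; the calibration is good to about 2 mm. A picture is of the moment at which its call begins: read the wrist's pose just before it. camera_info takes no time and is no camera call.
- job.job_done(): hands the job in; it is judged then, once.
Trained networks look in the newest picture that a camera, given by its name, has taken for a name from the list of things; names that differ only in an ending like _2 or _b are one class to them, and where a whole thing is asked for, a point or a joint stands for the part that bears it (a point fixed in the world has none). Each returns a list of dicts, best first, with "p" (0 to 1); they miss things now and then, are a little off and sometimes report something else, mostly with a low value. They report only what shows in the picture. A call takes as long as a camera call.
- cams.outline_of(camera, name): "pixels" (400x640 bool, what is visible of it).
- cams.mark_of(camera, name): "centre" ([x, y, z] in m, in world coordinates, good to about 4 mm: a listed point, or the origin of a listed thing).
The state is a dict: "time": time; "joint_pos": joint angles; "joint_velocities": joint speeds; "tau": joint torques, N m; "ee_pos": TCP position; "ee_rot": TCP orientation; "ft_force": force on the tool from outside, world axes, zero at the start; "moment": the same for the moment, N m; "finger_gap": finger opening in m; "grasp_force": force on a finger pad.
Only numpy, scipy, OpenCV 4.12 (cv2) and the standard library are available. Lean on these libraries where they do the work, as an engineer would, in place of code of your own. Each camera call takes 0.05 s, during which the arm holds its last target. There are 200 camera calls.

## Working session

There is one attempt and no reset: what is moved stays moved. The work goes in short steps, Python scripts to look and compute and a shell command to move; the robot and the scene stay as the last step left them, time stands still between calls to the robot, and variables do not carry over. Pictures are saved under pics/ and viewed, at most 10 in all, crops included, and the job is handed in when it is done.

```bash
ls; mkdir -p pics; python3 - <<'E'
from cell import bot,cams,job
import cv2,numpy as np
s=bot.read_state();print(s['time'],s['ee_pos'],np.round(s['ee_rot'],3).tolist(),bot.pinch_z,s['finger_gap'])
ims=[]
for c in('scene','side'):
    im=cams.read_camera(c);ims.append(im)
    for n in('gauge','tip','stand','cradle','bed','spot','eyelet','mug','tape_1','torch'):
        r=cams.mark_of(c,n)
        print(c,n,[(np.round(d['centre'],4).tolist(),round(d['p'],2)) for d in r[:2]])
cv2.imwrite('pics/a.png',cv2.resize(np.vstack(ims),(480,600)))
cv2.imwrite('pics/a0.png',ims[0]);cv2.imwrite('pics/a1.png',ims[1])
print(bot.read_state()['time'])
E
```

```text
pics
0.0 [ 0.17838478 -0.6764413   0.21324838] [[0.967, 0.255, -0.0], [0.255, -0.967, 0.001], [0.0, -0.001, -1.0]] 0.0188 0.09134301777066374
scene gauge [([0.5228, 0.1419, 0.0843], 0.78)]
scene tip []
scene stand [([0.5192, 0.1462, 0.0011], 0.83)]
scene cradle [([0.5145, -0.1493, 0.0015], 0.64)]
scene bed [([0.5094, -0.1432, 0.032], 0.95)]
scene spot [([0.5075, -0.1503, 0.0669], 0.88)]
scene eyelet [([0.4936, -0.1456, 0.0959], 0.55)]
scene mug [([0.5434, 0.4342, -0.0004], 0.61)]
scene tape_1 [([0.4173, -0.3942, -0.0025], 0.77)]
scene torch [([0.5251, -0.4483, 0.0005], 0.66)]
side gauge [([0.5241, 0.1454, 0.0827], 0.66)]
side tip []
side stand [([0.5275, 0.143, 0.0012], 0.9)]
side cradle [([0.5146, -0.1501, 0.0004], 0.87)]
side bed [([0.5119, -0.1488, 0.0329], 0.85)]
side spot [([0.4967, -0.1501, 0.0645], 0.79)]
side eyelet [([0.4942, -0.1486, 0.0948], 0.62)]
side mug []
side tape_1 [([0.4143, -0.3947, -0.0001], 0.76)]
side torch [([0.524, 0.145, 0.0004], 0.44), ([0.5258, -0.44, 0.0006], 0.43)]
1.1
```

View pics/a0.png

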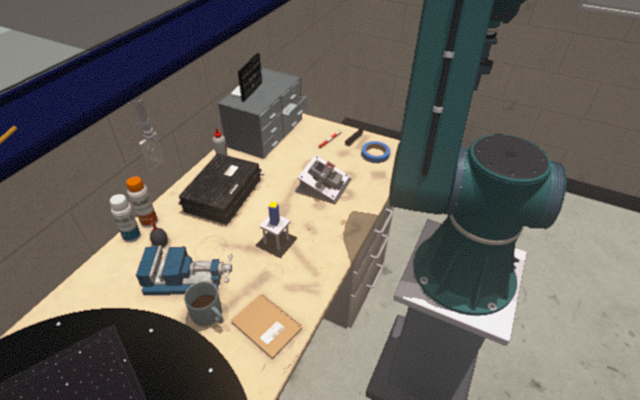

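View pics/a1.png

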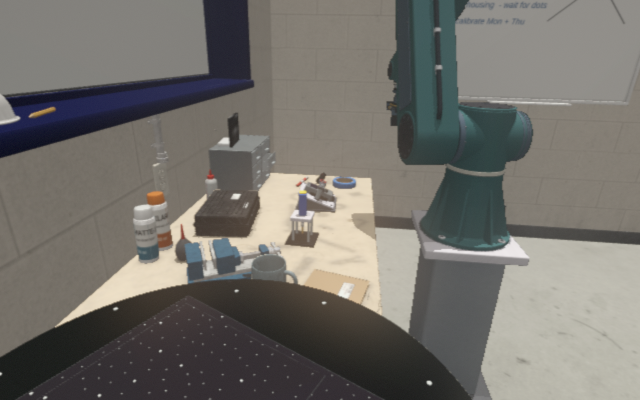

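The scene picture shows the gauge at (272,212) in its stand, the cradle at (325,178) with its low side facing the robot, and the mug, tape and torch well away. The side picture shows the gauge at (302,203) and agrees. I'll move over the cradle and check with the wrist camera.

```bash
python3 -m jog --help 2>&1 | head -20; python3 -m jog '[{"x":0.33,"y":-0.1,"z":-0.39},{"x":0.66,"y":-0.3,"z":-0.39},{"x":1,"y":-0.7,"z":-0.39},{"x":1,"y":-0.7,"z":-0.39},{"x":1,"y":-0.7,"z":-0.39},{"x":1,"y":-0.7,"z":-0.39},{"x":1,"y":-0.7,"z":-0.39},{"x":1,"y":-0.7,"z":-0.39},{"x":1,"y":-0.7,"z":-0.39},{"x":1,"y":-0.7,"z":-0.39}]' 10
```

```text
invalid input: not JSON, or not a number$[0]: bad value
```

```bash
python3 -m jog '[{"x":0.33,"y":-0.1,"z":-0.39,"roll":0,"claw":1},{"x":0.66,"y":-0.3,"z":-0.39,"roll":0,"claw":1},{"x":1,"y":-0.7,"z":-0.39,"roll":0,"claw":1},{"x":1,"y":-0.7,"z":-0.39,"roll":0,"claw":1},{"x":1,"y":-0.7,"z":-0.39,"roll":0,"claw":1},{"x":1,"y":-0.7,"z":-0.39,"roll":0,"claw":1},{"x":1,"y":-0.7,"z":-0.39,"roll":0,"claw":1},{"x":1,"y":-0.7,"z":-0.39,"roll":0,"claw":1},{"x":1,"y":-0.7,"z":-0.39,"roll":0,"claw":1},{"x":1,"y":-0.7,"z":-0.39,"roll":0,"claw":1}]' 10
```

```text
time: 2.1
ee_pos: [0.4155, -0.3968, 0.3313]
ee_rot: [[0.966, 0.257, 0.0], [0.257, -0.966, -0.001], [0.0, 0.001, -1.0]]
ft_force: [-0.2, -0.7, -0.7]
finger_gap: 0.0913
grasp_force: 0.0
```

```bash
python3 -m jog '[{"x":0.48,"y":-0.72,"z":0,"roll":0.165,"claw":1},{"x":0.48,"y":-0.72,"z":0,"roll":0.165,"claw":1},{"x":0.48,"y":-0.72,"z":0,"roll":0.165,"claw":1},{"x":0.48,"y":-0.72,"z":0,"roll":0.165,"claw":1},{"x":0.48,"y":-0.72,"z":0,"roll":0.165,"claw":1},{"x":0.48,"y":-0.72,"z":0,"roll":0.165,"claw":1},{"x":0.48,"y":-0.72,"z":0,"roll":0.165,"claw":1},{"x":0.48,"y":-0.72,"z":0,"roll":0.165,"claw":1}]'
cat > h.py <<'E'
from cell import bot,cams,job
import cv2,numpy as np
def look(names,png=None,show=True):
    s=bot.read_state();im=cams.read_camera('wrist')
    if png: cv2.imwrite('pics/'+png,im)
    for n in names:
        r=cams.mark_of('wrist',n)
        print(n,[(np.round(d['centre'],4).tolist(),round(d['p'],2)) for d in r[:2]])
    i=cams.camera_info('wrist');T=np.eye(4);T[:3,:3]=s['ee_rot'];T[:3,3]=s['ee_pos']
    return s,im,i,T@i['tool_from_camera']
def proj(i,C,P):
    p=np.linalg.inv(C)@np.append(P,1);return np.array([i['fx']*p[0]/p[2]+i['cx'],i['fy']*p[1]/p[2]+i['cy']])
def ray(i,C,u,v,z):   # point on plane world z
    d=C[:3,:3]@np.array([(u-i['cx'])/i['fx'],(v-i['cy'])/i['fy'],1]);o=C[:3,3]
    return o+d*(z-o[2])/d[2]
E
python3 - <<'E'
from h import *
s,im,i,C=look(['cradle','bed','spot','eyelet','stand','gauge'],'b.png')
print(np.round(C,3),i['fx'],s['time'],s['joint_pos'])
E
```

```text
time: 2.9
ee_pos: [0.4989, -0.153, 0.3307]
ee_rot: [[1.0, -0.002, -0.0], [-0.002, -1.0, -0.0], [-0.0, 0.0, -1.0]]
ft_force: [-0.5, 0.3, -0.1]
finger_gap: 0.0913
grasp_force: 0.0
cradle [([0.5106, -0.1416, 0.0001], 0.86)]
bed [([0.5117, -0.1488, 0.0389], 0.74), ([0.4167, -0.3963, -0.001], 0.4)]
spot [([0.4988, -0.1513, 0.0707], 0.67)]
eyelet [([0.4913, -0.1461, 0.0925], 0.58)]
stand [([0.5251, 0.1412, 0.0029], 0.76), ([0.51, -0.1496, 0.0376], 0.6)]
gauge [([0.5259, 0.1476, 0.0885], 0.86)]
[[-0.003 -0.971 -0.24   0.566]
 [-1.     0.003  0.    -0.153]
 [ 0.     0.24  -0.971  0.502]
 [ 0.     0.     0.     1.   ]] 292.8284365455491 2.9 [-3.42085464e-01 -3.77760120e-02  2.00077092e+00 -3.34454532e-04
  1.17901476e+00  1.23086591e+00]
```

View pics/b.png

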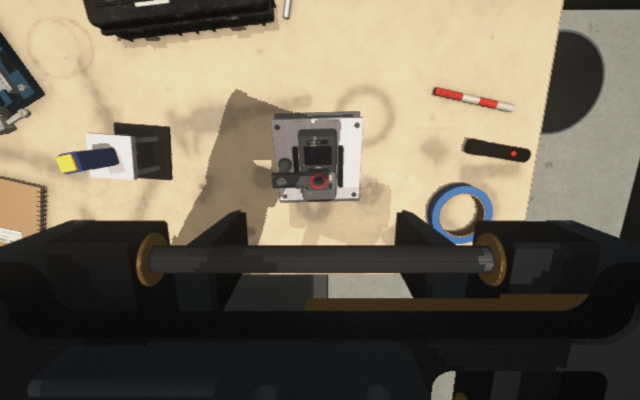

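The wrist picture (image up = +x, left = +y) shows the cradle at (317,157), its red ring at (318,181), and the arm post on the left. The gauge cap is at (67,162), nearly square to the world axes. Next I'll go over the gauge.

```bash
python3 - <<'E'
from h import *
s,im,i,C=look([])
hsv=cv2.cvtColor(im,cv2.COLOR_BGR2HSV)
m=(((hsv[...,0]<8)|(hsv[...,0]>172))&(hsv[...,1]>140)&(hsv[...,2]>80)).astype(np.uint8);m[:165]=0;m[200:]=0;m[:,:295]=0;m[:,345:]=0
v,u=np.nonzero(m);print(len(u),u.min(),u.max(),v.min(),v.max())
print('eyelet',ray(i,C,(u.min()+u.max()+1)/2,(v.min()+v.max()+1)/2,.095))
o=cams.outline_of('wrist','bed')[0]['pixels'].astype(np.uint8)
print('bed',cv2.minAreaRect(cv2.findNonZero(o)))
E
python3 -m jog '[{"x":0.09,"y":-0.98,"z":0,"roll":0,"claw":1},{"x":0.09,"y":-0.98,"z":0,"roll":0,"claw":1},{"x":0.09,"y":-0.98,"z":0,"roll":0,"claw":1},{"x":0.09,"y":-0.98,"z":0,"roll":0,"claw":1},{"x":0.09,"y":-0.98,"z":0,"roll":0,"claw":1},{"x":0.09,"y":-0.98,"z":0,"roll":0,"claw":1},{"x":0.09,"y":-0.98,"z":0,"roll":0,"claw":1},{"x":0.09,"y":-0.98,"z":0,"roll":0,"claw":1},{"x":0.09,"y":-0.98,"z":0,"roll":0,"claw":1}]'
python3 - <<'E'
from h import *
s,im,i,C=look(['stand','gauge'],'c.png')
for n in('stand','gauge'):
    o=cams.outline_of('wrist',n)
    if o: print(n,cv2.minAreaRect(cv2.findNonZero(o[0]['pixels'].astype(np.uint8))))
hsv=cv2.cvtColor(im,cv2.COLOR_BGR2HSV)
m=((abs(hsv[...,0].astype(int)-27)<6)&(hsv[...,1]>170)&(hsv[...,2]>120)).astype(np.uint8);m[200:]=0
n,l,st,ce=cv2.connectedComponentsWithStats(m);k=1+np.argmax(st[1:,4]);print(st[k],ce[k])
print(cv2.minAreaRect(cv2.findNonZero((l==k).astype(np.uint8))),'cap',ray(i,C,ce[k][0]+.5,ce[k][1]+.5,.160))
cv2.imwrite('pics/c2.png',cv2.resize(im[60:260,200:440],None,fx=3,fy=3)[:600])
E
```

```text
91 311 326 174 188
eyelet [ 0.48972993 -0.14989468  0.095     ]
bed ((317.16259765625, 159.104248046875), (83.73664855957031, 91.12832641601562), 88.97696685791016)
time: 4.25
ee_pos: [0.5265, 0.1415, 0.3309]
ee_rot: [[1.0, -0.002, -0.0], [-0.002, -1.0, -0.0], [-0.0, 0.0, -1.0]]
ft_force: [-0.1, -0.4, -0.5]
finger_gap: 0.0909
grasp_force: 0.0
stand [([0.522, 0.1427, 0.0004], 0.84)]
gauge [([0.5261, 0.1457, 0.0873], 0.91)]
stand ((317.8620910644531, 168.15518188476562), (55.05915832519531, 58.46402359008789), 4.763641834259033)
gauge ((316.770263671875, 180.62161254882812), (26.13943862915039, 19.399080276489258), 80.53767395019531)Traceback (most recent call last):
  File "<stdin>", line 8, in <module>
    return _wrapfunc(a, 'argmax', axis=axis, out=out, **kwds)
    return bound(*args, **kwds)
ValueError: attempt to get argmax of an empty sequence
```

View c.

```bash
python3 - <<'E'
import cv2
im=cv2.imread('pics/c.png');cv2.imwrite('pics/c2.png',cv2.resize(im[100:240,220:420],None,fx=4,fy=4))
print(cv2.cvtColor(im,cv2.COLOR_BGR2HSV)[168:196:4,317].tolist())
E
```

```text
[[124, 22, 83], [115, 98, 57], [113, 119, 86], [21, 170, 186], [21, 168, 185], [21, 170, 183], [21, 168, 150]]
```

View pics/c2.png

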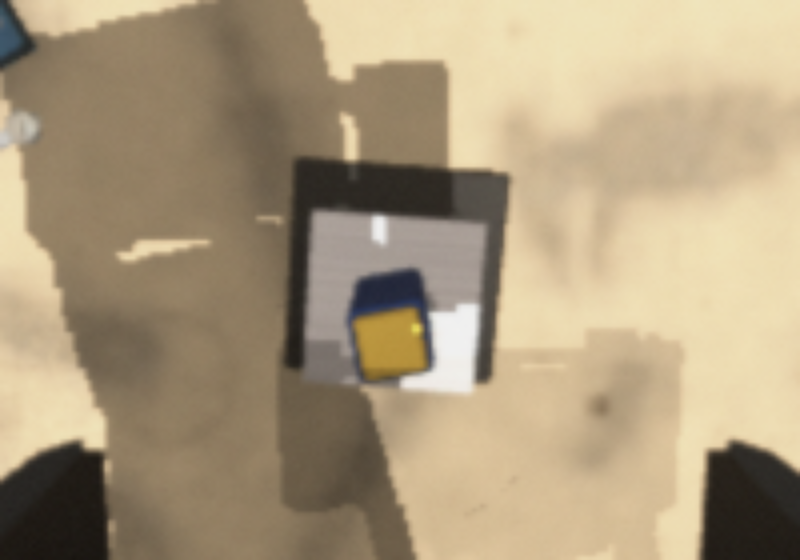

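The crop shows the gauge cap turned about 8° counter-clockwise, centred near crop (393,343), on the white plate of the stand.

```bash
python3 - <<'E'
from h import *
s,im,i,C=look([])
hsv=cv2.cvtColor(im,cv2.COLOR_BGR2HSV).astype(int)
m=((abs(hsv[...,0]-22)<6)&(hsv[...,1]>130)&(hsv[...,2]>110)).astype(np.uint8);m[:170]=0;m[202:]=0;m[:,:300]=0;m[:,335:]=0
r=cv2.minAreaRect(cv2.findNonZero(m));print(r)
print('cap',ray(i,C,r[0][0]+.5,r[0][1]+.5,.160),'tcp',s['ee_pos'])
E
```

```text
((317.1559753417969, 185.60801696777344), (15.741920471191406, 15.831363677978516), 79.69515228271484)
cap [0.5241209  0.14508751 0.16      ] tcp [0.52667753 0.14137758 0.33106105]
```

```bash
python3 -m jog '[{"x":-0.007,"y":-0.012,"z":0.1,"roll":-0.095,"claw":1},{"x":-0.007,"y":-0.012,"z":0.25,"roll":-0.105,"claw":1},{"x":-0.007,"y":-0.012,"z":0.4,"roll":-0.105,"claw":1},{"x":-0.007,"y":-0.012,"z":0.5,"roll":-0.105,"claw":1},{"x":-0.007,"y":-0.012,"z":0.6,"roll":-0.105,"claw":1},{"x":-0.007,"y":-0.012,"z":0.7,"roll":-0.105,"claw":1},{"x":-0.007,"y":-0.012,"z":0.733,"roll":-0.105,"claw":1},{"x":-0.007,"y":-0.012,"z":0.733,"roll":-0.105,"claw":1}]' 15
python3 -m jog '[{"x":0,"y":0,"z":0,"roll":0,"claw":-1},{"x":0,"y":0,"z":0,"roll":0,"claw":-1},{"x":0,"y":0,"z":0,"roll":0,"claw":-1},{"x":0,"y":0,"z":0,"roll":0,"claw":-1},{"x":0,"y":0,"z":0,"roll":0,"claw":-1},{"x":0,"y":0,"z":0,"roll":0,"claw":-1},{"x":0,"y":0,"z":0,"roll":0,"claw":-1},{"x":0,"y":0,"z":0,"roll":0,"claw":-1}]' 15
```

```text
time: 5.35
ee_pos: [0.5239, 0.1454, 0.1102]
ee_rot: [[0.987, 0.163, -0.002], [0.163, -0.987, -0.001], [-0.002, 0.0, -1.0]]
ft_force: [-0.1, -0.7, 1.2]
finger_gap: 0.0914
grasp_force: 0.0
time: 6.15
ee_pos: [0.5245, 0.1458, 0.111]
ee_rot: [[0.987, 0.163, -0.0], [0.163, -0.987, -0.0], [-0.0, 0.0, -1.0]]
ft_force: [-0.9, -0.8, -0.1]
finger_gap: 0.0305
grasp_force: 0.0
```

```bash
python3 -m jog '[{"x":0,"y":0,"z":0,"roll":0,"claw":-1},{"x":0,"y":0,"z":0,"roll":0,"claw":-1},{"x":0,"y":0,"z":0,"roll":0,"claw":-1},{"x":0,"y":0,"z":0,"roll":0,"claw":-1}]' 15; python3 -m jog '[{"x":0,"y":0,"z":-0.04,"roll":0,"claw":-1},{"x":0,"y":0,"z":-0.08,"roll":0.05,"claw":-1},{"x":0,"y":0,"z":-0.11,"roll":0.105,"claw":-1},{"x":0,"y":0,"z":-0.11,"roll":0.105,"claw":-1},{"x":0,"y":0,"z":-0.11,"roll":0.105,"claw":-1}]'
python3 - <<'E'
from h import *
s,im,i,C=look(['tip','gauge','stand'],'d.png');print(s['time'],s['ee_pos'])
E
```

```text
time: 6.55
ee_pos: [0.5245, 0.1458, 0.111]
ee_rot: [[0.987, 0.163, -0.0], [0.163, -0.987, -0.0], [-0.0, 0.0, -1.0]]
ft_force: [-0.6, 0.7, -0.3]
finger_gap: 0.0236
grasp_force: 15.0
time: 7.05
ee_pos: [0.5245, 0.1458, 0.1444]
ee_rot: [[1.0, 0.001, 0.001], [0.001, -1.0, 0.0], [0.001, -0.0, -1.0]]
ft_force: [-0.1, 0.4, -2.0]
finger_gap: 0.0239
grasp_force: 15.0
tip []
gauge [([0.5263, 0.1475, 0.1193], 0.91)]
stand [([0.5257, 0.14, -0.0029], 0.68)]
7.05 [0.52453612 0.14582178 0.14438198]
```

View pics/d.png

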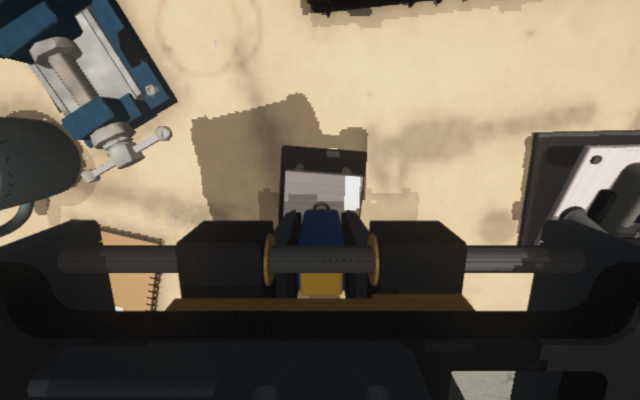

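The gauge is gripped square, at (320,245), with its stem still in the stand's hole. The jog can't tilt the tool, so I'll pivot the gauge about the finger axis by levering its stem against the hole.

```bash
python3 -m jog '[{"x":0,"y":0,"z":0.017,"roll":0,"claw":-1},{"x":-0.015,"y":0,"z":0.017,"roll":0,"claw":-1},{"x":-0.03,"y":0,"z":0.017,"roll":0,"claw":-1},{"x":-0.045,"y":0,"z":0.017,"roll":0,"claw":-1},{"x":-0.06,"y":0,"z":0.017,"roll":0,"claw":-1},{"x":-0.06,"y":0,"z":0.017,"roll":0,"claw":-1}]' 10
python3 -m jog '[{"x":-0.01,"y":0,"z":0,"roll":0,"claw":-1},{"x":-0.02,"y":0,"z":0,"roll":0,"claw":-1},{"x":-0.034,"y":0,"z":0,"roll":0,"claw":-1},{"x":-0.034,"y":0,"z":0,"roll":0,"claw":-1}]'
cat > ang.py <<'E'
from h import *
import sys
s,im,i,C=look(['gauge'],sys.argv[1])
for c in('scene','side'):
    im2=cams.read_camera(c);o=cams.outline_of(c,'gauge')
    cv2.imwrite('pics/%s_'%c+sys.argv[1],im2)
    g=cams.mark_of(c,'gauge')
    for d in g[:1]: print(c,np.round(d['centre'],4))
P=s['ee_pos'];print(s['time'],P,s['finger_gap'],s['grasp_force'],s['ft_force'])
E
python3 ang.py e.png; python3 - <<'E'
import cv2,numpy as np
w=cv2.imread('pics/e.png')[170:320,240:400];z=cv2.imread('pics/side_e.png')[150:270,240:380]
cv2.imwrite('pics/e2.png',np.hstack([cv2.resize(w,(400,375)),cv2.resize(z,(400,375))]))
E
```

```text
time: 7.85
ee_pos: [0.5058, 0.1459, 0.139]
ee_rot: [[1.0, -0.001, -0.0], [-0.001, -1.0, -0.0], [-0.0, 0.0, -1.0]]
ft_force: [-0.3, -0.7, -0.7]
finger_gap: 0.0242
grasp_force: 10.0
time: 8.25
ee_pos: [0.4957, 0.1459, 0.1389]
ee_rot: [[1.0, -0.001, -0.0], [-0.001, -1.0, 0.0], [-0.0, -0.0, -1.0]]
ft_force: [0.6, 0.7, -0.2]
finger_gap: 0.0237
grasp_force: 10.0
gauge [([0.5159, 0.147, 0.1177], 0.93)]
scene [ 0.5048 -0.153   0.066 ]
side [0.5131 0.1452 0.1144]
8.25 [0.49572747 0.14587402 0.13894566] 0.02371665943203084 10.000002086162567 [ 0.617753    0.69498428 -0.19666382]
```

View pics/e2.png

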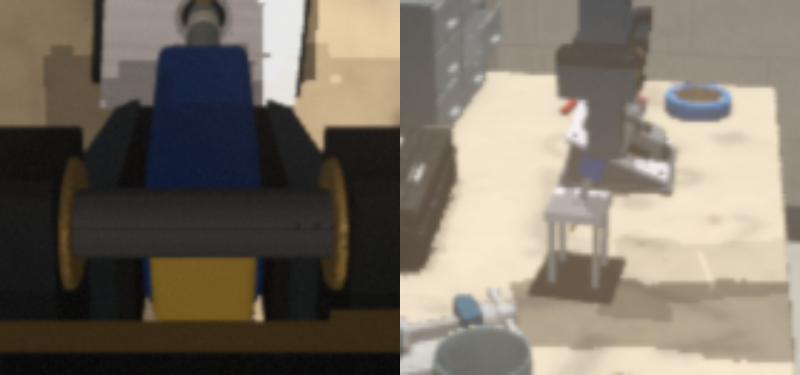

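In the left half (wrist crop) the stem leans out forward, entering the hole at (205,20). In the right half (side crop) the gauge leans towards the robot. The pivot worked, at about 20–24°. I'll firm up the grip, lift along the gauge's axis and measure.

```bash
python3 -m jog '[{"x":0,"y":0,"z":0,"roll":0,"claw":-1},{"x":0,"y":0,"z":0,"roll":0,"claw":-1},{"x":-0.018,"y":0,"z":-0.05,"roll":0,"claw":-1},{"x":-0.036,"y":0,"z":-0.1,"roll":0,"claw":-1},{"x":-0.054,"y":0,"z":-0.15,"roll":0,"claw":-1},{"x":-0.073,"y":0,"z":-0.2,"roll":0,"claw":-1},{"x":-0.073,"y":0,"z":-0.35,"roll":0,"claw":-1},{"x":-0.073,"y":0,"z":-0.45,"roll":0,"claw":-1},{"x":-0.073,"y":0,"z":-0.45,"roll":0,"claw":-1}]' 30
cat > tip.py <<'E'
from h import *
import sys
s,im,i,C=look(['tip','gauge'],sys.argv[1])
o=cams.outline_of('wrist','gauge')
if o:
    m=o[0]['pixels'];v,u=np.nonzero(m);print('outline rows',v.min(),v.max(),'u at top',u[v==v.min()].mean())
P=s['ee_pos'];R=s['ee_rot'];G=P-bot.pinch_z*R[:,2]
for a in (14,17,20,23,26):
    t=np.radians(a);d=R[:,0]*np.sin(t)+R[:,2]*np.cos(t)
    print(a,'tip',proj(i,C,G+.110*d).round(1),'tipcentre/stem end',proj(i,C,G+.085*d).round(1),'shoulder front',proj(i,C,G+.045*d+.012*(R[:,0]*np.cos(t)-R[:,2]*np.sin(t))).round(1))
print(s['time'],P,s['grasp_force'],s['ft_force'])
cv2.imwrite('pics/z_'+sys.argv[1],cv2.resize(im[100:300,220:420],(800,800))[:600])
E
python3 tip.py f.png
```

```text
time: 9.55
ee_pos: [0.4763, 0.1464, 0.2782]
ee_rot: [[1.0, -0.001, 0.006], [-0.001, -1.0, 0.002], [0.006, -0.002, -1.0]]
ft_force: [-0.0, -0.9, -2.2]
finger_gap: 0.0238
grasp_force: 30.0
tip [([0.5115, 0.1486, 0.1885], 0.6)]
gauge [([0.499, 0.1493, 0.2553], 0.92)]
outline rows 162 297 u at top 320.5
14 tip [320.7 172.7] tipcentre/stem end [320.7 184.7] shoulder front [320.7 193.9]
17 tip [320.7 166.7] tipcentre/stem end [320.7 179.8] shoulder front [320.7 191.3]
20 tip [320.7 160.8] tipcentre/stem end [320.7 174.9] shoulder front [320.7 188.7]
23 tip [320.7 154.8] tipcentre/stem end [320.7 170.1] shoulder front [320.7 186.3]
26 tip [320.7 148.9] tipcentre/stem end [320.7 165.3] shoulder front [320.7 183.9]
9.55 [0.47634287 0.14641582 0.27816219] 29.99977022409439 [-0.02298643 -0.89751159 -2.21945565]
```

View pics/z_f.png

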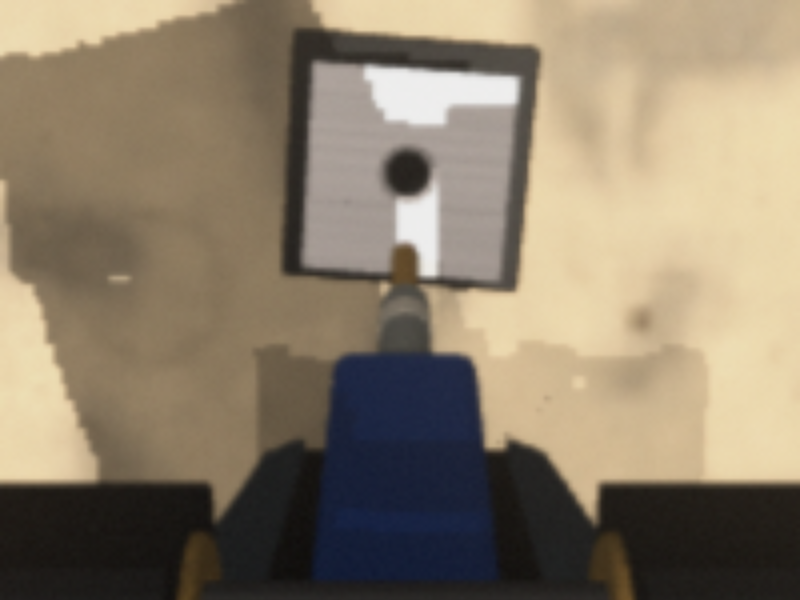

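The gauge's leading bottom edge is at row 188.7 and the tip at about row 160.8, which gives a tilt of 20°. The stand is clear. Next I'll go above the cradle.

```bash
python3 -m jog '[{"x":-0.13,"y":0.1,"z":0,"roll":0,"claw":-1},{"x":-0.13,"y":0.25,"z":0,"roll":0,"claw":-1},{"x":-0.13,"y":0.4,"z":0,"roll":0,"claw":-1},{"x":-0.13,"y":0.55,"z":0,"roll":0,"claw":-1},{"x":-0.13,"y":0.7,"z":0.03,"roll":0,"claw":-1},{"x":-0.13,"y":0.85,"z":0.06,"roll":0,"claw":-1},{"x":-0.13,"y":0.95,"z":0.095,"roll":0,"claw":-1},{"x":-0.13,"y":0.988,"z":0.095,"roll":0,"claw":-1},{"x":-0.13,"y":0.988,"z":0.095,"roll":0,"claw":-1},{"x":-0.13,"y":0.988,"z":0.095,"roll":0,"claw":-1}]'
cat >> tip.py <<'E'
cams.read_camera('wrist')
for n in('eyelet','spot','bed','cradle'):
    r=cams.mark_of('wrist',n);print(n,[(np.round(d['centre'],4).tolist(),round(d['p'],2)) for d in r[:1]])
hsv=cv2.cvtColor(im,cv2.COLOR_BGR2HSV)
m=(((hsv[...,0]<8)|(hsv[...,0]>172))&(hsv[...,1]>140)&(hsv[...,2]>70)).astype(np.uint8);m[205:]=0;m[:,:270]=0;m[:,370:]=0
v,u=np.nonzero(m)
if len(u):
    print('ring',len(u),u.min(),u.max(),v.min(),v.max(),ray(i,C,(u.min()+u.max()+1)/2,(v.min()+v.max()+1)/2,.0951))
print('tip@20',G+.11*(R[:,0]*np.sin(.349)+R[:,2]*np.cos(.349)))
E
python3 tip.py g.png
```

```text
time: 10.75
ee_pos: [0.4348, -0.1498, 0.2451]
ee_rot: [[1.0, -0.002, -0.001], [-0.002, -1.0, 0.001], [-0.001, -0.001, -1.0]]
ft_force: [0.1, -0.6, -1.9]
finger_gap: 0.0239
grasp_force: 30.0
tip [([0.47, -0.1497, 0.158], 0.64)]
gauge [([0.4541, -0.1481, 0.2234], 0.72)]
outline rows 161 297 u at top 320.5
14 tip [320.7 172.7] tipcentre/stem end [320.7 184.7] shoulder front [320.7 193.9]
17 tip [320.7 166.7] tipcentre/stem end [320.7 179.8] shoulder front [320.7 191.3]
20 tip [320.7 160.8] tipcentre/stem end [320.7 174.9] shoulder front [320.7 188.7]
23 tip [320.7 154.8] tipcentre/stem end [320.7 170.1] shoulder front [320.7 186.3]
26 tip [320.7 148.9] tipcentre/stem end [320.7 165.3] shoulder front [320.7 183.9]
10.75 [ 0.43481592 -0.14982827  0.24506062] 29.999866783618927 [ 0.07056063 -0.63170059 -1.9282757 ]
eyelet [([0.4914, -0.1465, 0.0952], 0.63)]
spot [([0.4988, -0.153, 0.0678], 0.6)]
bed [([0.5119, -0.1531, 0.0402], 0.68)]
cradle [([0.5139, -0.144, 0.0018], 0.86)]
ring 146 310 330 127 146 [ 0.49021294 -0.14960569  0.0951    ]
tip@20 [ 0.47235766 -0.14983891  0.16045922]
```

View pics/z_g.png

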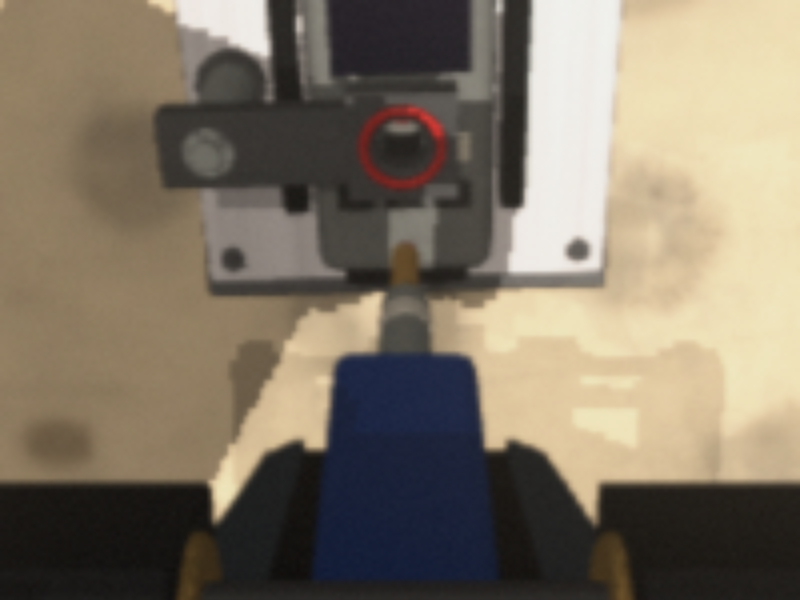

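The ring is centred at crop (402,147) and the plunger tip at (404,245), so they line up laterally. The eyelet is near (0.4905, -0.150, 0.095). I'll approach along its axis.

```bash
python3 -m jog '[{"x":0.043,"y":0,"z":0.05,"roll":0,"claw":-1},{"x":0.043,"y":0,"z":0.1,"roll":0,"claw":-1},{"x":0.043,"y":0,"z":0.14,"roll":0,"claw":-1},{"x":0.043,"y":0,"z":0.171,"roll":0,"claw":-1},{"x":0.043,"y":0,"z":0.171,"roll":0,"claw":-1}]'
python3 tip.py h.png | egrep 'ring|tip@|eyelet|^[0-9.]+ \[|outline'
```

```text
time: 11.7
ee_pos: [0.4472, -0.1502, 0.193]
ee_rot: [[1.0, -0.001, -0.002], [-0.001, -1.0, 0.001], [-0.002, -0.001, -1.0]]
ft_force: [-0.0, -0.1, -1.1]
finger_gap: 0.0237
grasp_force: 30.0
outline rows 161 298 u at top 320.0
11.7 [ 0.44716718 -0.15022136  0.19303366] 29.999861419200897 [-0.04861955 -0.13587842 -1.11006778]
eyelet [([0.492, -0.1456, 0.0972], 0.75)]
ring 189 307 332 141 164 [ 0.49015617 -0.14957756  0.0951    ]
tip@20 [ 0.48463117 -0.15021363  0.10839781]
```

View pics/z_h.png

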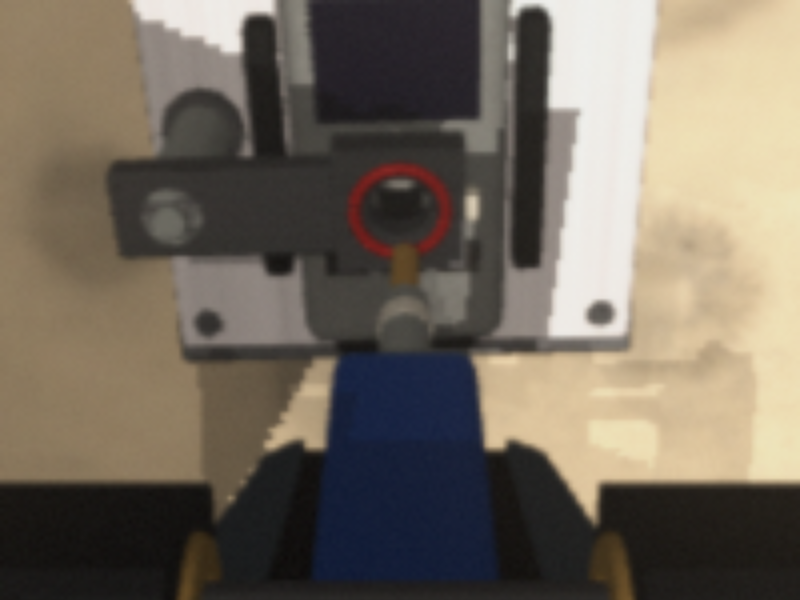

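The ring is centred at crop (400,210) and the tip is at u≈404, about 1 px to the right. I'll shift 0.8 mm left, add 0.8 mm in x, then advance along the axis.

```bash
python3 -m jog '[{"x":0.003,"y":-0.003,"z":0,"roll":0,"claw":-1},{"x":0.009,"y":-0.003,"z":0.017,"roll":0,"claw":-1},{"x":0.015,"y":-0.003,"z":0.034,"roll":0,"claw":-1},{"x":0.021,"y":-0.003,"z":0.05,"roll":0,"claw":-1},{"x":0.027,"y":-0.003,"z":0.066,"roll":0,"claw":-1},{"x":0.032,"y":-0.003,"z":0.08,"roll":0,"claw":-1},{"x":0.037,"y":-0.003,"z":0.094,"roll":0,"claw":-1},{"x":0.037,"y":-0.003,"z":0.094,"roll":0,"claw":-1}]'
python3 tip.py i.png | egrep 'tip|gauge|ring|eyelet|^[0-9.]+ \[|outline'
```

```text
time: 12.95
ee_pos: [0.4588, -0.1495, 0.1653]
ee_rot: [[1.0, -0.001, -0.001], [-0.001, -1.0, 0.0], [-0.001, -0.0, -1.0]]
ft_force: [-0.3, -0.6, -0.8]
finger_gap: 0.0237
grasp_force: 30.0
tip [([0.5107, -0.1496, 0.0374], 0.63), ([0.479, -0.1483, 0.1425], 0.58)]
gauge [([0.48, -0.1482, 0.1453], 0.67), ([0.5097, -0.1497, 0.0381], 0.67)]
outline rows 162 297 u at top 320.5
14 tip [320.7 172.7] tipcentre/stem end [320.7 184.7] shoulder front [320.7 193.9]
17 tip [320.7 166.7] tipcentre/stem end [320.7 179.8] shoulder front [320.7 191.3]
20 tip [320.7 160.8] tipcentre/stem end [320.7 174.9] shoulder front [320.7 188.7]
23 tip [320.7 154.8] tipcentre/stem end [320.7 170.1] shoulder front [320.7 186.3]
26 tip [320.7 148.9] tipcentre/stem end [320.7 165.3] shoulder front [320.7 183.9]
12.95 [ 0.45884823 -0.14950732  0.16530003] 29.99980866909027 [-0.30512229 -0.60739335 -0.82495031]
eyelet [([0.4927, -0.1455, 0.0945], 0.92)]
ring 203 306 334 157 180 [ 0.49128931 -0.14936847  0.0951    ]
tip@20 [ 0.49639151 -0.14952812  0.08069932]
```

```bash
python3 -m jog '[{"x":0.004,"y":0,"z":0.011,"roll":0,"claw":-1},{"x":0.008,"y":0,"z":0.022,"roll":0,"claw":-1},{"x":0.011,"y":0,"z":0.031,"roll":0,"claw":-1},{"x":0.014,"y":0,"z":0.039,"roll":0,"claw":-1},{"x":0.014,"y":0,"z":0.039,"roll":0,"claw":-1},{"x":0.014,"y":0,"z":0.039,"roll":0,"claw":-1}]'
cat > f.py <<'E'
from h import *
F=[];s0=bot.read_state()
for k in range(6): F.append(bot.read_state()['ft_force']); cams.read_camera('wrist')
print(np.mean(F,0).round(2),np.std(F,0).round(2),s0['ee_pos'])
E
python3 f.py
python3 -m jog '[{"x":0.002,"y":0,"z":0.006,"roll":0,"claw":-1},{"x":0.004,"y":0,"z":0.011,"roll":0,"claw":-1},{"x":0.004,"y":0,"z":0.011,"roll":0,"claw":-1},{"x":0.004,"y":0,"z":0.011,"roll":0,"claw":-1}]' | grep ft
python3 f.py
```

```text
time: 14.0
ee_pos: [0.4632, -0.1496, 0.1541]
ee_rot: [[1.0, -0.001, -0.0], [-0.001, -1.0, 0.0], [-0.0, -0.0, -1.0]]
ft_force: [0.7, -0.0, -1.9]
finger_gap: 0.0235
grasp_force: 30.0
[ 0.18 -0.15 -1.34] [0.49 0.57 0.59] [ 0.46315962 -0.14959282  0.15414632]
ft_force: [-0.3, -0.0, 1.0]
[-0.5  -0.01  1.05] [0.4  0.24 0.56] [ 0.46443282 -0.14963726  0.15095874]
```

Contact was made at about 2 mm of plunger travel by force. About 4 mm more to go.

```bash
python3 -m jog '[{"x":0.002,"y":0,"z":0.006,"roll":0,"claw":-1},{"x":0.0045,"y":0,"z":0.0125,"roll":0,"claw":-1},{"x":0.0045,"y":0,"z":0.0125,"roll":0,"claw":-1},{"x":0.0045,"y":0,"z":0.0125,"roll":0,"claw":-1}]' | grep -E 'ft|grasp'
python3 f.py;python3 f.py; python3 tip.py j.png | egrep 'outline|20 tip|ring|tip@|^[0-9.]+ \[|gauge|eyelet'
```

```text
ft_force: [-1.2, -1.0, 2.0]
grasp_force: 30.0
[-1.53 -0.82  2.52] [0.33 0.41 0.51] [ 0.46574038 -0.14964031  0.14713726]
[-1.7  -0.44  2.32] [0.43 0.26 0.41] [ 0.46571663 -0.14960672  0.14720267]
gauge [([0.4875, -0.1477, 0.1263], 0.84)]
outline rows 174 297 u at top 320.0
20 tip [320.7 160.8] tipcentre/stem end [320.7 174.9] shoulder front [320.7 188.7]
16.0 [ 0.46571533 -0.1496215   0.14719291] 30.000379979610443 [-1.022679   -0.15374894  2.60981042]
eyelet [([0.4928, -0.1456, 0.0953], 0.74)]
ring 183 305 335 169 187 [ 0.49345242 -0.14951711  0.0951    ]
tip@20 [ 0.50333037 -0.14967245  0.06262409]
```

View pics/z_j.png

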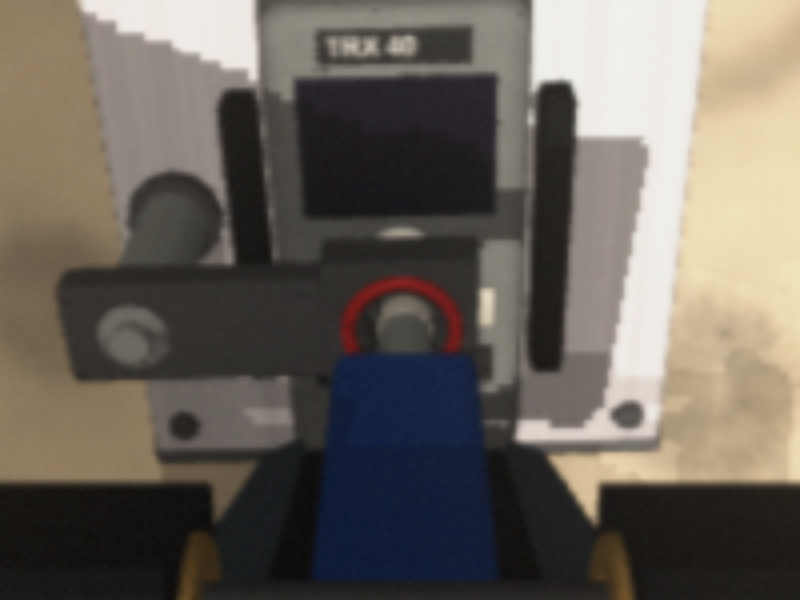

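The picture shows the stem inside the red ring with the white band at its mouth, near crop (403,300), and the shoulder edge still at row 188.7 (20°). Force (about 4.1 N) puts the plunger about 6 mm in and geometry about 5 mm, so it's near half way. I'm handing in.

```bash
python3 -c "
from cell import job
print(job.job_done())"
```

```text
the job is handed in; nothing more can be done
None
```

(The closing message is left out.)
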